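# Free the tube rotator's disc: undo the hand nut and take out the slotted washer

## Task

Free the tube rotator's disc for changing: back the hand nut off until its shoulder is clear of the slotted washer, slide the washer out from under it and lay it flat in the steel tray, leaving the nut on its spindle and the other things where they are. Nothing shows which way the nut unscrews, so feel gently for the way it gives: the disc must never be twisted more than 20 degrees against its drive, the washer must not be forced, and it must be laid down, not dropped.

Things in the scene. Friction and masses are not known exactly. Their poses are not given: they have to be found in the camera images.
- rotator: tube rotator (bench tube mixer), geared head set face up: white base 150 x 150 mm, grey motor head, above it a level grey disc of 200 mm diameter. Origin on the disc's axis at bench level, z up. Heights above it: disc 150-156 mm, 12 empty tube clips (from 75 mm off the axis outwards) up to 167 mm, hub (44 mm diameter) to 170 mm, washer 170-179 mm, nut 179-205 mm, spindle top 214 mm.
- disc_hub (a point): centre of the hub's top, 170 mm up; turns with disc and spindle; its x axis lies along the rotator's x axis while the drive is at rest. The drive does not run, but gives like a spring when disc or nut is twisted, about 2 N m per rad, and springs back when let go. Turned 0.35 rad (20 degrees) from rest, some 0.7 N m, the drive is strained.
- spindle_top (a point): top end of the steel spindle, on the disc's axis 214 mm up, a 17 mm retaining cap above the nut; turns with the disc. The spindle is 13.5 mm thick along the rotator's x axis and has two flats, 12 mm apart, that face its +y and -y. The washer's slot straddles the flats and opens to the rotator's +x, so the washer can leave only by sliding level towards the rotator's -x.
- nut_top (a point): centre of the top face of the knurled steel hand nut: round, 30 mm diameter, 26 mm tall, grips at any yaw; turns with the nut, z up. Done up tight at the start, its top is then 205 mm above the rotator's origin. The quick two-start thread's hand is not known. It climbs 8 mm per turn as it is undone and stays captive on the spindle.
- nut_foot (a point): centre of the nut's underside, at the foot of its shoulder (24 mm wide, 3 mm deep, sitting in the washer's seat); 29 mm below the top. Tight way: the nut stands firm and only winds up the drive. Loose way: it turns stiffly, about 0.22 N m all along, so the drive stays wound some 0.11 rad. 2.6 to 3.5 rad undone clears the seat; at 4.5 rad it meets the cap and stands firm.
- washer: loose slotted steel washer, horseshoe shaped, 9 mm thick, 50 mm wide, 85 g. Origin on the underside, on the spindle's axis while in place, z up. Slot 13.5 mm wide, open to +x; straight sides facing +y and -y run from x = 0 to 21 mm; the round closed end reaches x = -25 mm. The 27 mm wide, 3 mm deep seat on top has a rim all round: locked until the nut has risen more than 3 mm.
- washer_grip (a point): point midway between the washer's straight sides (50 mm apart), at x = 10 mm, half way up its thickness: a place to grip it across y. The sides overhang the hub by 3 mm, 14 mm above the disc. The washer must slide at least 37 mm towards -x before it is clear of nut and spindle and can be lifted.
- tray: open steel tray 190 x 140 mm (x by y), 22 mm high, walls and floor 4 mm, fixed to the bench. Origin at the centre of its underside.
- oil_bottle: small brown immersion oil bottle, 30 mm diameter, 70 mm tall, loose; leave alone. Origin at its underside.
- tube_rack: white rack of sample tubes, 60 x 110 mm, 44 mm tall, loose; leave alone. Origin at its underside.
- spare_disc: spare disc for the rotator lying on the bench, 160 mm diameter, 19 mm tall, loose; leave alone. Origin at its underside.
- slide_box: flat box for microscope slides, 97 x 142 mm, 35 mm tall, loose; leave alone. Origin at its underside.
Things that resemble listed ones, but are neither listed nor needed, are in the scene too. What is meant by the rotator is not orange, and is the smaller of those in its own colour.

How it is judged:
By the outcome, as a careful person would: the job done as asked, in the order asked, and still so for the second after the job is handed in, with the robot touching nothing.
It also fails if it takes over 72 s, if anything falls off the work surface, if the arm or the gripper's body presses on something with over 40 N, if the wrist force passes 120 N, or if a joint passes its speed limit or range.

## Robot

A 7-joint arm with a two-finger parallel gripper is mounted at the origin on the work surface. World frame = base frame: x ahead of the robot, y to its left, z up, the work surface at z = 0. Lengths are in m, angles in rad, forces in N, time in s.
With the tool pointing down it reaches from about 0.35 to 0.9 m from the base axis. Payload 8.1 kg.
Tool frame: the origin (TCP) lies between the finger pads; the fingertips stand 11 mm ahead of it and the grasp point (between the pads) lies 8 mm behind it; z points along the fingers, y is the line along which they close (so a half turn about z gives the same grasp; the last joint's range is limited). The gripper opens to 92 mm and grips with 3 to 60 N. Pads are 19 mm wide; open, the fingers measure 130 mm over their backs; the gripper's body (75 mm by 190 mm) begins 47 mm behind the grasp point.
Start: joints at [-1.223, 0.434, 0.025, 1.573, -0.012, 1.134, -0.075], TCP at [0.272, 0.563, 0.238] pointing down, gripper open.
Joint ranges: [-2.62, 2.62], [-0.44, 2.09], [-1.27, 1.32], [0.08, 2.57], [-1.32, 4.46], [0.12, 2], [-2.74, 2.74]. Speed limits (rad/s): [2.22, 2.22, 3.01, 3.01, 3.14, 3.14, 3.14].

## Interface

Orientations are given as a rotation vector (axis times angle).
In Python, from cell import observe, get_image, camera_params, sign_off gives the robot as it stands.
- The arm moves only by the shell command python3 -m pendant 'ROWS' [FORCE]. ROWS is JSON, one flat list of numbers, 7 for each row, row after row: the shift along the tool's x, y, z in m, then the turn, a rotation vector about the tool's x, y, z in rad, then the finger opening in m, from 0 to 0.0918. In form: [dx, dy, dz, rx, ry, rz, jaw, dx, dy, dz, rx, ry, rz, jaw, ...]. A call has 1 to 10 rows; each row shifts and turns the commanded pose from where the row before left it, along the tool's axes as they then stand; what a row does not reach is not made up. A row lasts 1/8 s, in which the tool goes at most 62.5 mm and 10.7 degrees, less where a joint would pass 70% of its speed; a pose out of reach is approached as far as the arm can. A call is refused whole if a number of a shift passes 0.0625 or a number of a turn 0.188, either way. A call with a gripper value outside its range is refused whole. The fingers move at their own pace and stop on an object; FORCE is the grip in N (left out, the last holds). Time passes only in rows, so rows that do not move let the fingers close. It gives the time, the measured TCP pose, the force, the opening and the grip force at its end, in the units of the state.
- observe(): the state, without advancing time (a new reading comes with each control period).
- get_image(name): name is "side" or "top" or "wrist"; returns the picture (480x640x3 uint8, red, green, blue); there is no depth.
- camera_params(name): a dict with "intrinsics" (3x3 intrinsics, pixels), "eye" and "rotation" of the camera in the world; the wrist camera has in their place "T_tool_cam" (4x4, takes a point from camera to tool coordinates, whose origin is the TCP and whose axes are the flange's). Camera axes: x right, y down, z forward; pixel columns grow to the right and rows downward; lengths in m; the calibration is good to about 2 mm. A picture is of the moment at which its call begins: read the wrist's pose just before it. camera_params takes no time and is no camera call.
- sign_off(): hands the job in; it is judged then, once.
The state is a dict: "clock": time; "joints": joint angles; "dq": joint speeds; "joint_efforts": joint torques, N m; "position": TCP position; "ee_rot": TCP orientation; "force": force on the tool from outside, world axes, zero at the start; "ft_torque": the same for the moment, N m; "width": opening from 0.0 (shut) to 1.0 (fully open); "gripper_force": force on a finger pad.
Only numpy, scipy, OpenCV 4.12 (cv2) and the standard library are available. Lean on these libraries where they do the work, as an engineer would, in place of code of your own. Each camera call takes 0.05 s, during which the arm holds its last target. There are 200 camera calls.

## Working session

There is one attempt and no reset: what is moved stays moved. The work goes in short steps, Python scripts to look and compute and a shell command to move; the robot and the scene stay as the last step left them, time stands still between calls to the robot, and variables do not carry over. Pictures are saved under pics/ and viewed, at most 10 in all, crops included, and the job is handed in when it is done.

```bash
mkdir -p pics; ls
cat > h.py <<'E'
import numpy as np, cv2
from cell import observe,get_image,camera_params,sign_off
from scipy.spatial.transform import Rotation as R
def cam(n,st=None):
    c=camera_params(n); K=np.array(c["intrinsics"])
    if n=="wrist":
        T=np.eye(4); T[:3,:3]=R.from_rotvec(st["ee_rot"]).as_matrix(); T[:3,3]=st["position"]
        M=T@np.array(c["T_tool_cam"]); return K,M[:3,3],M[:3,:3]
    return K,np.array(c["eye"]),np.array(c["rotation"])
def plane(C,u,v,z):
    K,e,Rm=C; d=Rm@np.linalg.inv(K)@[u,v,1]; return e+d*(z-e[2])/d[2]
def proj(C,p):
    K,e,Rm=C; q=K@(Rm.T@(np.array(p)-e)); return q[:2]/q[2]
def save(n,im): cv2.imwrite(f"pics/{n}.png",im[...,::-1])
E
python3 - <<'E'
from h import *
s=observe();print(s)
t=get_image("top");d=get_image("side");np.save("top.npy",t);np.save("side.npy",d)
save("a_top",t);save("a_side",d)
for n in("top","side"):print(cam(n))
E
```

```text
pics
{'clock': 0.0, 'joints': array([-1.22262514,  0.43518269,  0.02493827,  1.57409095, -0.01158736,
        1.13396024, -0.07505114]), 'dq': array([-2.27811781e-04,  7.04719346e-05,  1.80413688e-04,  6.10241806e-04,
       -7.87522529e-04, -7.99479712e-04, -1.19216718e-04]), 'joint_efforts': array([-1.01936777e-03, -6.67845011e+01,  9.84970629e-01, -3.14467585e+01,
       -6.04436500e-02,  4.32185177e-02,  2.13864505e-04]), 'position': array([0.27211376, 0.56212243, 0.23697195]), 'ee_rot': array([-7.02019952e-01, -3.06194171e+00,  2.32880785e-03]), 'force': array([0.07099246, 0.16668904, 0.79571701]), 'ft_torque': array([-0.02051204, -0.00221087,  0.014009  ]), 'gripper_force': 0.0, 'width': 0.9984841828000649}
(array([[495.02870031,   0.        , 323.67148534],
       [  0.        , 495.02870031, 232.27701944],
       [  0.        ,   0.        ,   1.        ]]), array([ 0.4383922 , -0.14719142,  1.38001042]), array([-2.15344826,  2.20330063, -0.06517774]))
(array([[514.09714944,   0.        , 318.14396058],
       [  0.        , 514.09714944, 242.18539527],
       [  0.        ,   0.        ,   1.        ]]), array([ 0.41878434, -0.97889894,  0.74084777]), array([-2.1904306 ,  0.14653602, -0.04526   ]))
```

View pics/a_top.png

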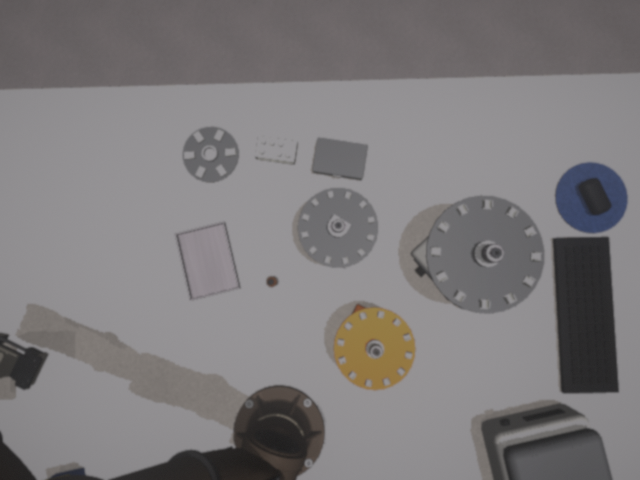

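View pics/a_side.png

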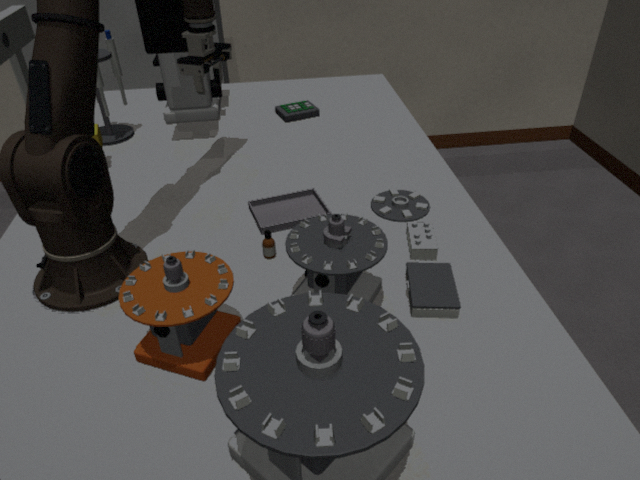

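The top view shows three rotators: the small grey one at (338,226), the orange one at (375,348) and the large grey one at (488,252). The loose spare disc is at (210,153). The tray is at (208,260), the bottle at (272,281), the rack at (276,150) and the slide box at (340,158). The side view agrees, with the small grey nut at (337,222). I choose the small grey rotator and will check it in a close crop.

```bash
sed -i 's/return K,np.array(c\["eye"\]),np.array(c\["rotation"\])/r=np.array(c["rotation"]); return K,np.array(c["eye"]),(R.from_rotvec(r).as_matrix() if r.size==3 else r)/' h.py
python3 - <<'E'
from h import *
t=np.load("top.npy");d=np.load("side.npy");T=cam("top");S=cam("side")
g=cv2.cvtColor(t,cv2.COLOR_RGB2GRAY)
m=((g<125)&(g>60)).astype(np.uint8)
m=cv2.morphologyEx(m,cv2.MORPH_CLOSE,np.ones((5,5)))
n,l,st,c=cv2.connectedComponentsWithStats(m)
for i in range(1,n):
    if st[i,4]>1500: print(st[i],c[i])
k=l[226,320]; mm=(l==k).astype(np.uint8); mm=cv2.morphologyEx(mm,cv2.MORPH_OPEN,np.ones((15,15)))
cs=max(cv2.findContours(mm,0,1)[0],key=cv2.contourArea); h=cv2.convexHull(cs)
e=cv2.fitEllipse(h); print("ell",e)
p=plane(T,*e[0],.156); q=plane(T,e[0][0]+e[1][0]/2,e[0][1],.156); print("disc",p,"r",np.linalg.norm(p-q))
for z in(.170,.179,.205,.214): print(z,"top",proj(T,[*p[:2],z]),"side",proj(S,[*p[:2],z]))
# tray
hsv=cv2.cvtColor(t,cv2.COLOR_RGB2HSV)
for u,v in((178,235),(225,223),(240,289),(191,298)): print("tray",plane(T,u,v,.022))
print("bottle",plane(T,272,281,.07))
a=cv2.resize(t[180:275,290:385],None,fx=5,fy=5,interpolation=2); b=cv2.resize(d[205:325,280:395],(455,475),interpolation=2)
b=cv2.resize(d[205:305,285:350],(309,475),interpolation=2)
save("b",np.hstack([a,b]))
E
```

```text
[    0     0   640    90 52046] [308.59683741  40.30321254]
[ 183  127   56   56 2014] [210.78252234 154.46226415]
[ 311  138   57   43 1924] [339.18762994 158.81237006]
[ 551  162   77  232 4287] [588.93818521 224.19057616]
[ 294  188   84   80 4984] [335.66211878 227.24779294]
[  401   196   144   118 12481] [475.15575675 253.82140854]
[ 326  302   88   88 4912] [369.05272801 347.12968241]
[    0   304   325   176 12390] [147.46069411 379.30209847]
[ 471  400  143   80 7234] [539.58266519 446.5612386 ]
ell ((335.8912658691406, 227.26553344726562), (79.21137237548828, 80.98948669433594), 61.15456008911133)
disc [ 0.53902389 -0.16341871  0.156     ] r 0.0981044712720522
0.17 top [335.95560205 226.79605456] side [334.51927281 232.43530501]
0.179 top [335.99774841 226.48850097] side [334.5057552  228.61832415]
0.205 top [336.12310945 225.57370678] side [334.46589053 217.36169278]
0.214 top [336.16779832 225.24759979] side [334.4518021  213.38352595]
tray [0.53886533 0.27095362 0.022     ]
tray [0.56905308 0.14062236 0.022     ]
tray [0.38688915 0.1009535  0.022     ]
tray [0.36535196 0.23546271 0.022     ]
bottle [0.4078499  0.00736333 0.07      ]
```

View pics/b.png

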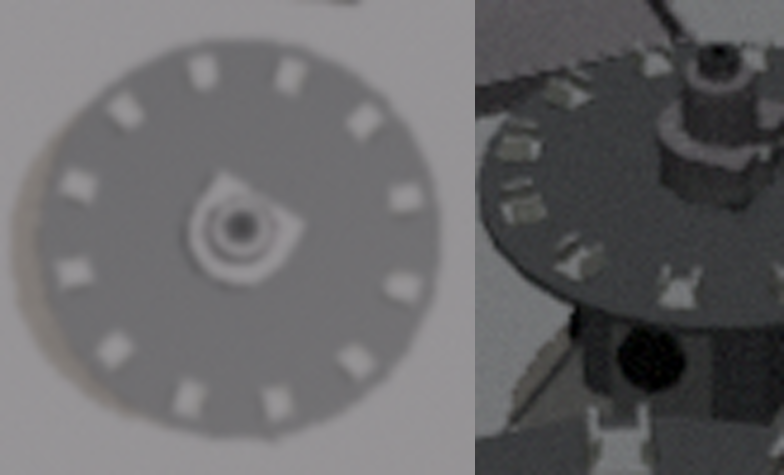

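The crop confirms the choice: small grey disc, light horseshoe washer opening up and to the right, nut at about pixel (338,225). The predicted side and top pixels match the nut. I'm moving above it now.

```bash
python3 -m pendant '[-0.042,-0.041,-0.008,0,0,0,0.0918,-0.042,-0.041,-0.008,0,0,0,0.0918,-0.042,-0.041,-0.008,0,0,0,0.0918,-0.042,-0.041,-0.008,0,0,0,0.0918,-0.042,-0.041,-0.008,0,0,0,0.0918,-0.042,-0.041,-0.008,0,0,0,0.0918,-0.042,-0.041,-0.008,0,0,0,0.0918,-0.042,-0.041,-0.008,0,0,0,0.0918,-0.042,-0.041,-0.008,0,0,0,0.0918,-0.042,-0.041,-0.008,0,0,0,0.0918]'
python3 - <<'E'
from h import *
s=observe();T=cam("top");p=plane(T,338,225.4,.214)
M=R.from_rotvec(s["ee_rot"]).as_matrix()
print("axis est",p,"pos",s["position"],"tool delta to axis z.32",M.T@(np.array([*p[:2],.32])-s["position"]),"j7",s["joints"])
print(M, camera_params("wrist"))
E
```

```text
clock: 1.35
position: [0.4718, 0.0087, 0.318]
ee_rot: [0.702, 3.062, 0.0]
force: [1.1, 1.0, -0.2]
width: 0.999
gripper_force: 0.0
axis est [ 0.53856055 -0.16773765  0.214     ] pos [0.47183291 0.00867233 0.31796761] tool delta to axis z.32 [-0.13689701 -0.12973864 -0.00206958] j7 [-0.47938376  0.10929104  0.39172622  1.82760815 -0.04472915  1.21310855
  1.04607845]
[[-9.00178602e-01  4.35520920e-01  1.10987920e-04]
 [ 4.35520934e-01  9.00178567e-01  2.52798017e-04]
 [ 1.01898782e-05  2.75900929e-04 -9.99999962e-01]] {'intrinsics': array([[360.31873862,   0.        , 320.35048721],
       [  0.        , 360.31873862, 233.82504005],
       [  0.        ,   0.        ,   1.        ]]), 'T_tool_cam': array([[ 9.34136574e-05, -9.59679656e-01, -2.81095978e-01,
         7.67498998e-02],
       [ 9.99998986e-01,  4.89007879e-04, -1.33718509e-03,
        -1.09187492e-04],
       [ 1.42072748e-03, -2.81095568e-01,  9.59678729e-01,
        -1.47083287e-01],
       [ 0.00000000e+00,  0.00000000e+00,  0.00000000e+00,
         1.00000000e+00]])}
```

```bash
python3 -m pendant '[-0.0425,-0.04,0,0,0,0,0.0918,-0.0425,-0.04,0,0,0,0,0.0918,-0.0425,-0.04,0,0,0,0,0.0918,-0.009,-0.010,-0.002,0,0,0,0.0918,0,0,0,0,0,0,0.0918,0,0,0,0,0,0,0.0918]'
python3 - <<'E'
from h import *
s=observe();im=get_image("wrist");np.save("w1.npy",im);C=cam("wrist",s)
print(s["position"],s["ee_rot"],s["joints"],s["clock"],s["force"],s["ft_torque"])
for z in(.17,.179,.205,.214):print(z,proj(C,[.5386,-.1677,z]))
save("c",im)
E
```

```text
clock: 2.1
position: [0.5377, -0.1641, 0.3195]
ee_rot: [-0.699, -3.062, -0.002]
force: [-1.0, 0.2, 0.2]
width: 0.996
gripper_force: 0.0
[ 0.53773373 -0.16407443  0.31949355] [-6.98883873e-01 -3.06209425e+00 -1.63606085e-03] [-0.19274432  0.28666596  0.52360658  1.63389535 -0.14997501  1.26188288
  1.48105032] 2.1 [-0.98244366  0.23296841  0.20425556] [ 0.01182556 -0.00761032 -0.02319456]
0.17 [317.41944636 225.23994789]
0.179 [317.32835011 228.03743713]
0.205 [317.03283004 237.11260987]
0.214 [316.91754814 240.65282006]
```

View pics/c.png

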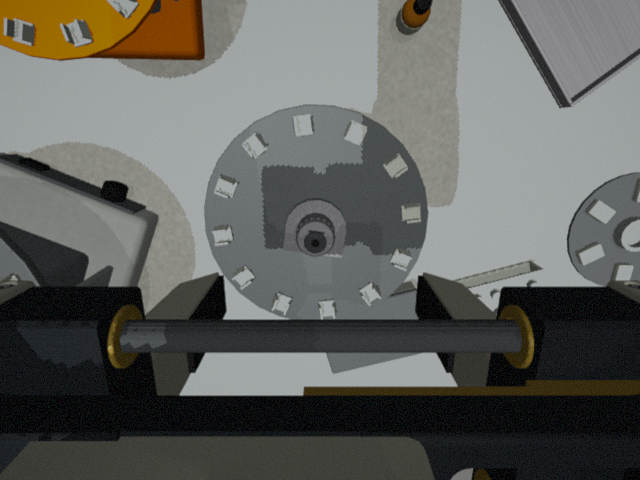

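The wrist view shows the spindle top at about (315,241), against a prediction of (317,241). The disc centre is near (316,213), and the washer's round end is up, with one open corner near (343,257). I'll refine the centre and the washer yaw.

Run:
```python
from h import *
s=observe();im=np.load("w1.npy");C=cam("wrist",s)
hsv=cv2.cvtColor(im,cv2.COLOR_RGB2HSV);g=cv2.cvtColor(im,cv2.COLOR_RGB2GRAY)
# disc outline: radial edge scan on left/top/right
c=np.array([316,213.]);pts=[]
for a in np.deg2rad(np.arange(175,395,4)):
    r=np.arange(95,125,.5);x=(c[0]+r*np.cos(a)).astype(np.float32);y=(c[1]+r*np.sin(a)).astype(np.float32)
    v=cv2.remap(cv2.GaussianBlur(g,(3,3),0),x[None],y[None],1)[0].astype(float);dv=v[4:]-v[:-4];i=dv.argmax()
    if dv[i]>25:pts.append(plane(C,x[i+2],y[i+2],.156)[:2])
P=np.array(pts);A=np.c_[2*P,np.ones(len(P))]
for k in range(4):
    q=np.linalg.lstsq(A,(P**2).sum(1),rcond=None)[0];rr=np.sqrt(q[2]+q[:2]@q[:2]);res=abs(np.hypot(*(P-q[:2]).T)-rr);kp=res<max(.0015,np.median(res)*2.5);P=P[kp];A=A[kp]
print("disc centre",q[:2],rr,len(P),res.mean())
print("spindle px 315,241 ->",plane(C,315.5,241.5,.214))
cr=im[190:270,270:360];cr=cv2.normalize(cr,None,0,255,cv2.NORM_MINMAX)
save("d",cv2.resize(cr,None,fx=6.5,fy=6.5,interpolation=2))
```

```text
disc centre [ 0.53855443 -0.16941389] 0.09902879588455069 55 0.0002292678917326548
spindle px 315,241 -> [ 0.53887729 -0.16885182  0.214     ]
```

View pics/d.png

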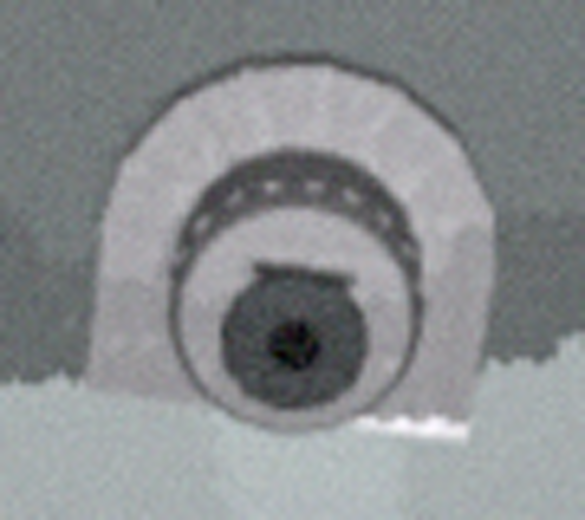

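Run:
```python
from h import *
s=observe();C=cam("wrist",s);M=R.from_rotvec(s["ee_rot"]).as_matrix()
f=lambda x,y:plane(C,270+x/6.5,190+y/6.5,.179)[:2]
L,Rr,l2,r2=f(85,385),f(471,418),f(102,240),f(492,225)
ang=lambda v:np.degrees(np.arctan2(v[1],v[0]))
print(np.linalg.norm(L-Rr),(L+Rr)/2-[.5387,-.1690],"front-edge yaw",ang(L-Rr)-90,"sides",ang(L-l2),ang(Rr-r2),"tool y",ang(M[:2,1]))
print("nut centre",f(293,342), plane(C,270+295/6.5,190+342/6.5,.214), plane(C,270+297/6.5,190+318/6.5,.205))
d=[.5387,-.1690]-s["position"][:2]
print("tool d",M.T@np.array([*d,0.2-s["position"][2]]))
```

```text
0.050316251192773775 [ 0.01710886 -0.0111019 ] front-edge yaw -210.84002249831613 sides -33.66083608763386 -30.569569774209253 tool y 64.31167617121261
nut centre [ 0.54933272 -0.1748454 ] [ 0.53961473 -0.1693043   0.214     ] [ 0.53959511 -0.16917232  0.205     ]
tool d [-0.00306315 -0.00424877  0.11961689]
```

```bash
python3 -m pendant '[-0.0035,-0.0042,0.03,0,0,0,0.06,0,0,0.04,0,0,0,0.05,0,0,0.04,0,0,0,0.05,0,0,0.012,0,0,0,0.05,0,0,0,0,0,0,0.05,0,0,0,0,0,0,0.05]' 20
python3 - <<'E'
from h import *
s=observe();print(s["position"],s["joints"][6],s["force"],s["ft_torque"])
E
```

```text
clock: 2.9
position: [0.5402, -0.1713, 0.1993]
ee_rot: [0.701, 3.06, 0.0]
force: [0.5, -0.3, 0.1]
width: 0.548
gripper_force: 0.0
[ 0.54021762 -0.17129347  0.19934603] 1.5531609244626885 [ 0.51709621 -0.28838884  0.05057089] [ 0.01114897  0.06993248 -0.00360792]
```

```bash
python3 -m pendant '[0.002,0.0016,0.005,0,0,0,0.045,0,0,0,0,0,0,0.045,0,0,0,0,0,0,0.033,0,0,0,0,0,0,0.033,0,0,0,0,0,0,0.025,0,0,0,0,0,0,0.025,0,0,0,0,0,0,0.025]' 20
python3 - <<'E'
from h import *
s=observe();print(s["position"],s["joints"][6],s["force"],s["ft_torque"],s["width"]*.0918)
E
```

```text
clock: 3.78
position: [0.5383, -0.1689, 0.1928]
ee_rot: [0.702, 3.062, 0.0]
force: [0.3, 0.3, 0.5]
width: 0.32
gripper_force: 20.0
[ 0.53825845 -0.16889142  0.19281619] 1.5523246253006562 [0.2648483  0.30674895 0.5016676 ] [ 0.21229354 -0.11454962 -0.04388381] 0.029334591984351146
```

```bash
cat > t.py <<'E'
from h import *
s=observe();M=R.from_rotvec(s["ee_rot"]).as_matrix()
print("yaw_y",np.arctan2(M[1,1],M[0,1]).round(4),"pos",s["position"].round(4),"j7",s["joints"][6].round(3),"F",s["force"].round(1),"T",s["ft_torque"].round(3),"w",round(s["width"]*.0918,4),"t",s["clock"])
E
python3 t.py
python3 -m pendant '[0,0,0,0,0,-0.04,0.025,0,0,0,0,0,-0.04,0.025,0,0,0,0,0,0,0.025,0,0,0,0,0,0,0.025]' 30 >/dev/null; python3 t.py
python3 -m pendant '[0,0,0,0,0,-0.04,0.025,0,0,0,0,0,-0.03,0.025,0,0,0,0,0,0,0.025,0,0,0,0,0,0,0.025]' 30 >/dev/null; python3 t.py
```

```text
yaw_y 1.12 pos [ 0.5383 -0.1689  0.1928] j7 1.552 F [0.3 0.3 0.5] T [ 0.212 -0.115 -0.044] w 0.0293 t 3.775
yaw_y 1.1996 pos [ 0.5382 -0.169   0.1928] j7 1.622 F [0.1 0.4 2. ] T [ 0.185 -0.064 -0.164] w 0.0295 t 4.275
yaw_y 1.2695 pos [ 0.5382 -0.1691  0.1928] j7 1.684 F [0.  0.7 2.8] T [-0.047 -0.089 -0.245] w 0.0295 t 4.775
```

```bash
python3 -m pendant '[0,0,0,0,0,-0.04,0.025,0,0,0,0,0,-0.03,0.025,0,0,0,0,0,0,0.025,0,0,0,0,0,0,0.025]' 30 >/dev/null; python3 t.py
cat > look.py <<'E'
import sys;from h import *
s=observe();im=get_image("wrist");np.save("w.npy",im)
x=[int(a) for a in sys.argv[2:6]] or [0,480,0,640]
cr=im[x[0]:x[1],x[2]:x[3]];k=min(800/cr.shape[1],600/cr.shape[0]);save(sys.argv[1],cv2.resize(cr,None,fx=k,fy=k,interpolation=2))
print(s["position"],s["ee_rot"])
E
```

```text
yaw_y 1.3394 pos [ 0.5381 -0.1692  0.1928] j7 1.745 F [-0.8 -1.7  3.5] T [-0.351 -0.008 -0.336] w 0.0291 t 5.275
```

```bash
python3 -m pendant '[0,0,0,0,0,0.06,0.025,0,0,0,0,0,0.06,0.025,0,0,0,0,0,0.06,0.025,0,0,0,0,0,0.04,0.025,0,0,0,0,0,0,0.025,0,0,0,0,0,0,0.025]' 30 >/dev/null; python3 t.py
python3 -m pendant '[0,0,0,0,0,0.04,0.025,0,0,0,0,0,0.04,0.025,0,0,0,0,0,0,0.025,0,0,0,0,0,0,0.025]' 30 >/dev/null; python3 t.py
python3 -m pendant '[0,0,0,0,0,0.04,0.025,0,0,0,0,0,0.03,0.025,0,0,0,0,0,0,0.025,0,0,0,0,0,0,0.025]' 30 >/dev/null; python3 t.py
python3 -m pendant '[0,0,0,0,0,0.04,0.025,0,0,0,0,0,0.03,0.025,0,0,0,0,0,0,0.025,0,0,0,0,0,0,0.025]' 30 >/dev/null; python3 t.py
```

```text
yaw_y 1.121 pos [ 0.5382 -0.1689  0.1928] j7 1.553 F [ 0.9 -0.1  3.4] T [-0.023 -0.158 -0.027] w 0.0294 t 6.025
yaw_y 1.0406 pos [ 0.5383 -0.1687  0.1928] j7 1.482 F [1.  1.  4.1] T [ 0.26  -0.322  0.111] w 0.0292 t 6.525
yaw_y 0.9706 pos [ 0.5383 -0.1686  0.1928] j7 1.421 F [2.8 3.6 4.7] T [ 0.79  -0.649  0.216] w 0.0294 t 7.025
yaw_y 0.899 pos [ 0.5385 -0.1685  0.1928] j7 1.359 F [2.5 4.1 3.3] T [ 0.87  -0.772  0.249] w 0.0294 t 7.525
```

Counter-clockwise was purely elastic, so that is the tight way. Clockwise the torque levels off near 0.22 N m. I'll continue clockwise, rising with the thread.

```bash
python3 -m pendant '[0,0,-0.0003,0,0,0.04,0.025,0,0,0,0,0,0.03,0.025,0,0,0,0,0,0,0.025,0,0,0,0,0,0,0.025]' 30 >/dev/null; python3 t.py
python3 -m pendant '[0,0,-0.0001,0,0,0.05,0.025,0,0,-0.0001,0,0,0.05,0.025,0,0,-0.0001,0,0,0.05,0.025,0,0,0,0,0,0,0.025]' 30 >/dev/null; python3 t.py
```

```text
yaw_y 0.829 pos [ 0.5385 -0.1684  0.1929] j7 1.298 F [5.  5.3 1.6] T [ 0.878 -0.926  0.238] w 0.0292 t 8.025
yaw_y 0.6785 pos [ 0.5387 -0.1682  0.1931] j7 1.167 F [4.7 4.3 1.3] T [ 0.927 -1.156  0.25 ] w 0.0293 t 8.525
```

```bash
python3 -m pendant '[0,0,-0.0002,0,0,0.16,0.025,0,0,-0.0002,0,0,0.16,0.025,0,0,-0.0002,0,0,0.16,0.025,0,0,-0.0002,0,0,0.16,0.025,0,0,-0.0002,0,0,0.16,0.025,0,0,0,0,0,0,0.025]' 30 >/dev/null; python3 t.py
```

```text
yaw_y -0.1222 pos [ 0.5402 -0.1678  0.1943] j7 0.485 F [11.   5.5 -1.8] T [ 0.948 -2.293  0.247] w 0.0295 t 9.275
```

```bash
python3 -m pendant '[0.0006,0.0012,-0.0002,0,0,0.16,0.025,0,0,-0.0002,0,0,0.16,0.025,0,0,-0.0002,0,0,0.16,0.025,0,0,-0.0002,0,0,0.16,0.025,0,0,-0.0002,0,0,0.16,0.025,0,0,0,0,0,0,0.025]' 30 >/dev/null; python3 t.py
```

```text
yaw_y -0.923 pos [ 0.5416 -0.1685  0.1954] j7 -0.17 F [11.1  0.7 -4.2] T [ 0.096 -2.404  0.24 ] w 0.0294 t 10.025
```

```bash
python3 -m pendant '[0.001,0.0007,-0.0001,0,0,0.16,0.025,0,0,-0.0002,0,0,0.16,0.025,0,0,-0.0002,0,0,0.16,0.025,0,0,-0.0002,0,0,0.16,0.025,0,0,-0.0002,0,0,0.16,0.025,0,0,0,0,0,0,0.025]' 30 >/dev/null; python3 t.py
```

```text
yaw_y -1.7245 pos [ 0.5421 -0.17    0.1964] j7 -0.816 F [10.4 -4.  -3.3] T [-0.851 -1.992  0.248] w 0.0292 t 10.775
```

```bash
python3 -m pendant '[0.0009,0.0005,-0.0001,0,0,0.16,0.025,0,0,-0.0002,0,0,0.16,0.025,0,0,-0.0002,0,0,0.16,0.025,0,0,-0.0002,0,0,0.16,0.025,0,0,-0.0002,0,0,0.16,0.025,0,0,0,0,0,0,0.025]' 30 >/dev/null; python3 t.py
```

```text
yaw_y -2.5259 pos [ 0.5414 -0.1713  0.1974] j7 -1.578 F [ 4.7 -5.8 -2. ] T [-1.184 -0.8    0.208] w 0.0291 t 11.525
```

```bash
python3 -m pendant '[0,0,-0.0002,0,0,0.15,0.025,0,0,-0.0002,0,0,0.15,0.025,0,0,-0.0002,0,0,0.15,0.025,0,0,0,0,0,0,0.025]' 30 >/dev/null; python3 t.py
python3 -m pendant '[0,0,0,0,0,-0.06,0.025,0,0,0,0,0,-0.06,0.025,0,0,0,0,0,0,0.06,0,0,0,0,0,0,0.06,0,0,0,0,0,0,0.06,0,0,-0.02,0,0,0,0.07,0,0,-0.04,0,0,-0.18,0.07,0,0,-0.03,0,0,-0.18,0.07,0,0,-0.02,0,0,-0.18,0.07,0,0,0,0,0,-0.18,0.07]' 30 >/dev/null; python3 t.py
```

```text
yaw_y -2.9766 pos [ 0.5405 -0.1717  0.1979] j7 -2.024 F [ 0.8 -5.8 -0.6] T [-1.38  -0.224  0.207] w 0.0293 t 12.025
yaw_y -2.1249 pos [ 0.5418 -0.1696  0.3092] j7 -1.457 F [-1.  -0.1  0.3] T [0.026 0.17  0.025] w 0.07 t 13.275
```

```bash
python3 -m pendant '[0,0,0,0,0,0,0.07,0,0,0,0,0,0,0.07]' >/dev/null; python3 t.py; python3 look.py e 180 320 240 420
```

```text
yaw_y -2.1343 pos [ 0.5412 -0.1689  0.3073] j7 -1.464 F [ 0.2 -1.3  0.7] T [0.027 0.177 0.007] w 0.0699 t 13.525
[ 0.54117142 -0.168903    0.30733897] [-3.01754604e+00  8.73415912e-01  1.33233010e-03]
```

View pics/e.png

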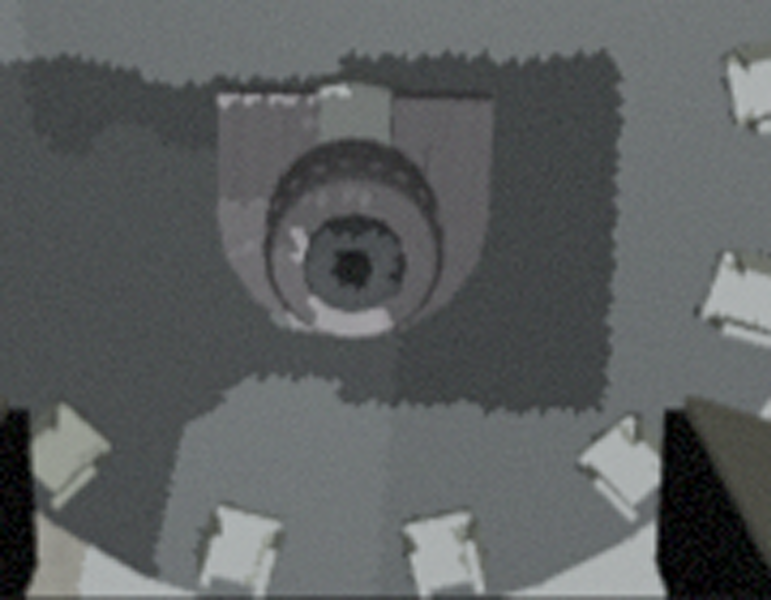

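The crop shows the washer squared to the image. Its front corners are at crop (217,95) and (493,95), the slot opens up towards tool +x, and the nut is at (352,265), visibly turned. Next I'll compute the grip point in tool axes.

Run:
```python
from h import *
s=observe();C=cam("wrist",s);M=R.from_rotvec(s["ee_rot"]).as_matrix()
k=4.2857;f=lambda x,y,z:M.T@(plane(C,240+x/k,180+y/k,z)-s["position"])
a,b=f(217,95,.179),f(493,97,.179);print(a,b,np.linalg.norm(a-b),(a+b)/2)
print("spindle",f(352,265,.214),"nut top .210",f(353,250,.210))
print("front mid world",M@((a+b)/2)+s["position"], "z->.171",.171-s["position"][2])
print("axis(.539,-.169) in tool", M.T@(np.array([.539,-.169,s["position"][2]])-s["position"]))
```

```text
[ 0.02009398 -0.02248481  0.12825736] [0.01970955 0.02755053 0.1282789 ] 0.05003681924262038 [0.01990177 0.00253286 0.12826813]
spindle [-0.00105303  0.00178979  0.09328497] nut top .210 [0.00027426 0.00197876 0.09728396]
front mid world [ 0.55656009 -0.18171226  0.179     ] z->.171 -0.13628330473914615
axis(.539,-.169) in tool [-1.83779528e-03  1.20638064e-03  2.01700198e-06]
```

```bash
python3 -m pendant '[0.0088,0.0021,0.03,0,0,0,0.07,0,0,0.04,0,0,0,0.07,0,0,0.04,0,0,0,0.07,0,0,0.018,0,0,0,0.07,0,0,0,0,0,0,0.07,0,0,0,0,0,0,0.07]' >/dev/null; python3 t.py
python3 -c "
from h import *
s=observe();M=R.from_rotvec(s['ee_rot']).as_matrix();t=np.array([.54117,-.1689,.30734])
R0=R.from_rotvec([-3.01754604,.873415912,.00133233]).as_matrix()
print('left to go',M.T@(t+R0@[.0088,.0021,.135]-s['position']))"
```

```text
yaw_y -2.1308 pos [ 0.5485 -0.1762  0.181 ] j7 -1.341 F [-0.5  0.5  0.5] T [ 0.008  0.2   -0.077] w 0.0702 t 14.325
left to go [-0.00137333 -0.00013996  0.00868965]
```

```bash
python3 -m pendant '[-0.0014,0,0.0087,0,0,0,0.058,0,0,0,0,0,0,0.054,0,0,0,0,0,0,0.052]' 8 >/dev/null; python3 t.py
python3 -m pendant '[0,0,0,0,0,0,0.045,0,0,0,0,0,0,0.045,0,0,0,0,0,0,0.045]' 8; python3 t.py
```

```text
yaw_y -2.13 pos [ 0.5467 -0.1748  0.1713] j7 -1.332 F [0.2 0.4 0.4] T [ 0.032  0.174 -0.007] w 0.0523 t 14.7
clock: 15.08
position: [0.5467, -0.1748, 0.1712]
ee_rot: [-3.019, 0.867, -0.0]
force: [-0.7, 0.6, 2.6]
width: 0.546
gripper_force: 8.0
yaw_y -2.13 pos [ 0.5467 -0.1748  0.1712] j7 -1.332 F [-0.7  0.6  2.6] T [0.093 0.196 0.019] w 0.0502 t 15.075
```

```bash
python3 -m pendant '[-0.003,0,0,0,0,0,0.045,-0.003,0,0,0,0,0,0.045,0,0,0,0,0,0,0.045]' 12 >/dev/null; python3 t.py
python3 -m pendant '[-0.004,0,0,0,0,0,0.045,-0.004,0,0,0,0,0,0.045,0,0,0,0,0,0,0.045]' 12 >/dev/null; python3 t.py
```

```text
yaw_y -2.13 pos [ 0.5415 -0.1715  0.1712] j7 -1.334 F [ 0.8 -0.6  3.1] T [-0.01  -0.045  0.018] w 0.0501 t 15.45
yaw_y -2.1297 pos [ 0.5347 -0.167   0.1712] j7 -1.338 F [ 2.2 -0.   5. ] T [ 0.106 -0.265 -0.002] w 0.0503 t 15.825
```

```bash
python3 -m pendant '[-0.006,0,0,0,0,0,0.045,-0.006,0,0,0,0,0,0.045,0,0,0,0,0,0,0.045]' 12 >/dev/null; python3 t.py
python3 -m pendant '[-0.006,0,0,0,0,0,0.045,-0.006,0,0,0,0,0,0.045,-0.005,0,0,0,0,0,0.045,0,0,0,0,0,0,0.045]' 12 >/dev/null; python3 t.py;python3 look.py f
```

```text
yaw_y -2.1295 pos [ 0.5244 -0.1604  0.1711] j7 -1.344 F [2.2 2.5 5.7] T [ 0.456 -0.34   0.059] w 0.0503 t 16.2
yaw_y -2.1301 pos [ 0.509  -0.1513  0.1705] j7 -1.354 F [-0.5 -0.4 -1.6] T [-0.024  0.167 -0.02 ] w 0.0498 t 16.7
[ 0.50896115 -0.15131747  0.17049237] [-3.01904959  0.866938    0.00322048]
```

View pics/f.png

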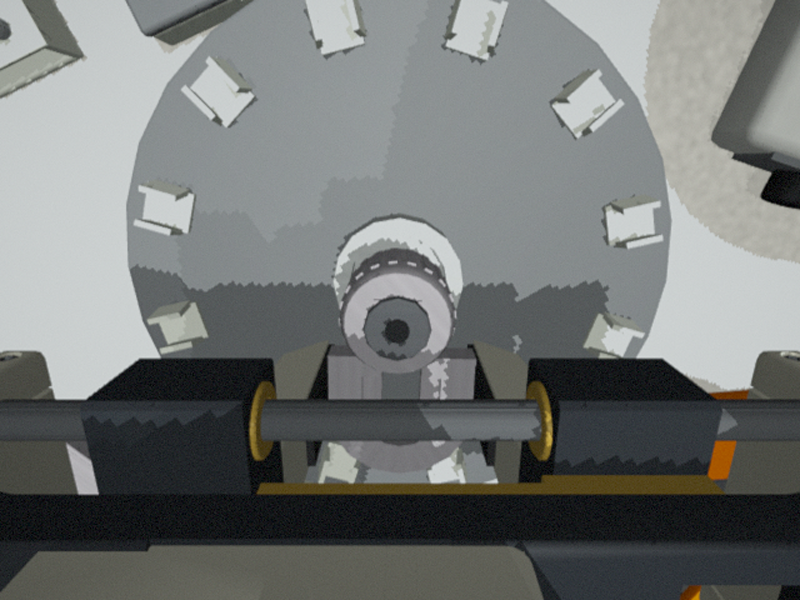

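The view shows the washer held between the fingers, clear of the nut at (397,330) and with the hub exposed at (400,250). My grip is deep, though: the fingertips hang 10 mm below the washer, so in the tray they would touch first and the washer would drop. While the hub can still carry it, I'll slide it part way back, let it rest there and regrip near the fingertips.

```bash
python3 -m pendant '[0.005,0,0,0,0,0,0.045,0.005,0,0,0,0,0,0.045,0.004,0,0,0,0,0,0.045,0,0,0,0,0,0,0.045]' 12 >/dev/null; python3 t.py
python3 -m pendant '[0.003,0,0,0,0,0,0.045,0.003,0,0,0,0,0,0.045,0,0,0,0,0,0,0.045]' 12 >/dev/null; python3 t.py
python3 - <<'E'
from h import *
s=observe();d=get_image("side");save("g",cv2.resize(d[205:285,280:390],None,fx=7,fy=7,interpolation=2))
E
```

```text
yaw_y -2.1304 pos [ 0.5226 -0.1599  0.1711] j7 -1.345 F [0.4 0.3 1.9] T [-0.039  0.022  0.025] w 0.0506 t 17.25
yaw_y -2.1299 pos [ 0.527  -0.1622  0.1709] j7 -1.342 F [-1.   2.1  0.7] T [ 0.388  0.338 -0.023] w 0.05 t 17.625
```

View pics/g.png

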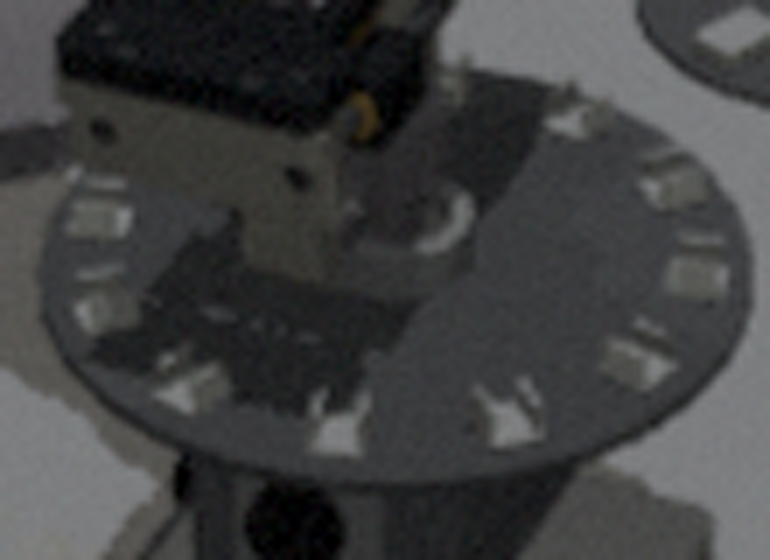

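The side view shows the finger at crop (290,230), low beside the hub, with the nut at (410,210) and the exposed hub at (450,225). Nothing is jammed. I'll go 8 mm further back and then regrip higher.

```bash
python3 -m pendant '[0.003,0,0,0,0,0,0.045,0.003,0,0,0,0,0,0.045,0.002,0,0,0,0,0,0.045,0,0,0,0,0,0,0.045]' 12 >/dev/null; python3 t.py
python3 -m pendant '[0,0,0,0,0,0,0.051,0,0,0,0,0,0,0.054,0,0,0,0,0,0,0.056,0,0,-0.005,0,0,0,0.056,0,0,-0.004,0,0,0,0.056,0,0,0,0,0,0,0.056]' 12 >/dev/null; python3 t.py
```

```text
yaw_y -2.13 pos [ 0.5342 -0.1669  0.171 ] j7 -1.338 F [-0.2  2.6  1.3] T [0.608 0.212 0.   ] w 0.0497 t 18.175
yaw_y -2.13 pos [ 0.5341 -0.167   0.1805] j7 -1.348 F [ 0.9 -0.1 -0.5] T [0.043 0.202 0.022] w 0.0565 t 18.925
```

```bash
python3 -m pendant '[0,0,0.0007,0,0,0,0.054,0,0,0,0,0,0,0.052,0,0,0,0,0,0,0.045,0,0,0,0,0,0,0.045,0,0,0,0,0,0,0.045]' 12 >/dev/null; python3 t.py
python3 -m pendant '[-0.004,0,0,0,0,0,0.045,-0.005,0,0,0,0,0,0.045,-0.005,0,0,0,0,0,0.045,0,0,0,0,0,0,0.045]' 15 >/dev/null; python3 t.py
python3 -m pendant '[-0.005,0,0,0,0,0,0.045,-0.005,0,0,0,0,0,0.045,-0.005,0,0,0,0,0,0.045,0,0,0,0,0,0,0.045]' 20 >/dev/null; python3 t.py;python3 look.py h
```

```text
yaw_y -2.1299 pos [ 0.5338 -0.1666  0.1792] j7 -1.347 F [ 0.1  1.8 -1. ] T [ 0.327  0.145 -0.007] w 0.0496 t 19.55
yaw_y -2.1303 pos [ 0.5211 -0.1593  0.1792] j7 -1.355 F [-0.4 -0.8 -0.6] T [0.007 0.182 0.015] w 0.05 t 20.05
yaw_y -2.1299 pos [ 0.5089 -0.1511  0.1793] j7 -1.365 F [ 0.3  0.3 -0.9] T [0.005 0.14  0.033] w 0.0496 t 20.55
[ 0.50894174 -0.1511128   0.17931484] [-3.01927591e+00  8.66793712e-01  3.92252157e-04]
```

View pics/h.png

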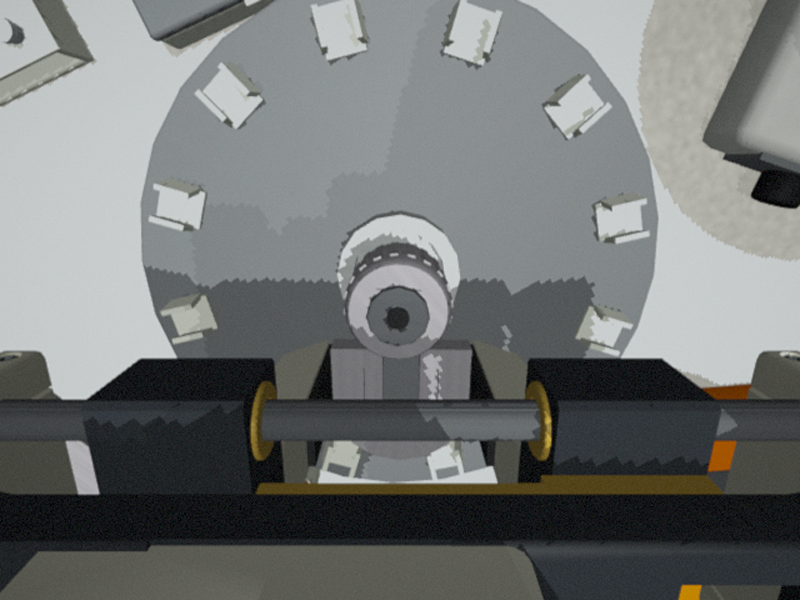

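The washer is held near the tips (width 49.6 mm) and clear of the nut at (397,318) and the spindle. Next I lift and carry it to the tray.

```bash
python3 -m pendant '[0,0,-0.006,0,0,0,0.045,0,0,-0.015,0,0,0,0.045,0,0,-0.03,0,0,0,0.045,0,0,-0.03,0,0,0,0.045,0,0,0,0,0,0,0.045]' 20 >/dev/null; python3 t.py
python3 -m pendant '[-0.018,-0.022,0,0,0,0,0.045,-0.027,-0.033,0,0,0,0,0.045,-0.027,-0.033,0,0,0,0,0.045,-0.027,-0.033,0,0,0,0,0.045,-0.027,-0.033,0,0,0,0,0.045,-0.027,-0.033,0,0,0,0,0.045,-0.027,-0.033,0,0,0,0,0.045,-0.02,-0.025,0,0,0,0,0.045,-0.014,-0.017,0,0,0,0,0.045,0,0,0,0,0,0,0.045]' 20 >/dev/null; python3 t.py
```

```text
yaw_y -2.1303 pos [ 0.5105 -0.1525  0.263 ] j7 -1.455 F [ 0.2  0.6 -2. ] T [-0.02   0.14   0.014] w 0.0495 t 21.225
yaw_y -2.1277 pos [0.4666 0.1854 0.26  ] j7 -2.124 F [ 0.8 -0.4 -0.6] T [-0.064  0.206 -0.012] w 0.0496 t 22.475
```

```bash
python3 -m pendant '[0,0,0.02,0,0,0,0.045,0,0,0.04,0,0,0,0.045,0,0,0.05,0,0,0,0.045,0,0,0.05,0,0,0,0.045,0,0,0.04,0,0,0,0.045,0,0,0.02,0,0,0,0.045,0,0,0,0,0,0,0.045,0,0,0,0,0,0,0.045]' 20 >/dev/null; python3 t.py
```

```text
yaw_y -2.1315 pos [0.4678 0.1833 0.0413] j7 -1.817 F [ 0.4  0.  -0.8] T [ 0.014  0.15  -0.01 ] w 0.0496 t 23.475
```

```bash
python3 -m pendant '[0,0,0.01,0,0,0,0.045,0,0,0.008,0,0,0,0.045,0,0,0.004,0,0,0,0.045,0,0,0.002,0,0,0,0.045,0,0,0,0,0,0,0.045,0,0,0,0,0,0,0.045]' 20 >/dev/null; python3 t.py
python3 -m pendant '[0,0,0.001,0,0,0,0.045,0,0,0,0,0,0,0.045]' 20 >/dev/null; python3 t.py
```

```text
yaw_y -2.1301 pos [0.467  0.1842 0.0165] j7 -1.777 F [-0.5 -0.2 -0.7] T [-0.029  0.179 -0.027] w 0.05 t 24.225
yaw_y -2.13 pos [0.467  0.1842 0.0154] j7 -1.775 F [ 0.9  0.3 -1.1] T [-0.012  0.166  0.08 ] w 0.0498 t 24.475
```

```bash
python3 -m pendant '[0,0,0.0006,0,0,0,0.045,0,0,0,0,0,0,0.045]' 5 >/dev/null; python3 t.py
python3 -m pendant '[0,0,0,0,0,0,0.045,0,0,0,0,0,0,0.051,0,0,0,0,0,0,0.053,0,0,0,0,0,0,0.06,0,0,0,0,0,0,0.065,0,0,-0.005,0,0,0,0.065,0,0,-0.03,0,0,0,0.065,0,0,-0.06,0,0,0,0.065,0,0,-0.06,0,0,0,0.065,0,0,-0.04,0,0,0,0.065]' 3 >/dev/null; python3 t.py
```

```text
yaw_y -2.1303 pos [0.467  0.1842 0.0153] j7 -1.774 F [-2.4 -0.3 10.5] T [-0.085  0.801 -0.007] w 0.0498 t 24.725
yaw_y -2.1311 pos [0.4669 0.1835 0.2121] j7 -2.068 F [ 0.2  0.4 -0.5] T [ 0.057  0.116 -0.013] w 0.0651 t 25.975
```

```bash
python3 - <<'E'
from h import *
w=get_image("wrist");t=get_image("top");d=get_image("side")
a=cv2.resize(w,(533,400));b=cv2.resize(t[130:310,160:400],(267,200));c=cv2.resize(d[180:320,240:427],(267,200))
save("i",np.hstack([a,np.vstack([b,c])]))
E
python3 t.py
```

```text
yaw_y -2.13 pos [0.4675 0.1843 0.2113] j7 -2.066 F [ 0.5 -0.7 -0.9] T [ 0.033  0.209 -0.048] w 0.065 t 26.125
```

View pics/i.png

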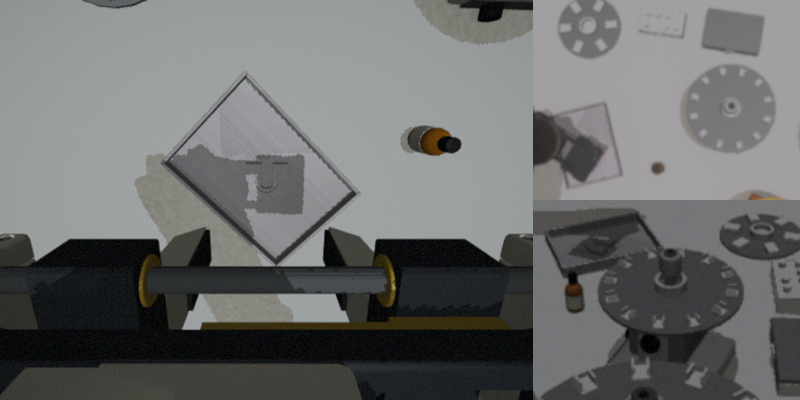

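The washer lies flat in the tray at wrist pixel (267,177). The nut is still on its spindle at side crop (670,262), the bottle and other things are where they were, and the arm is clear. I'm handing in.

```bash
python3 -c "
from cell import sign_off;print(sign_off())"
```

```text
the job is handed in; nothing more can be done
None
```

The job is handed in at about 26 s: the nut unscrewed clockwise (left-hand thread) and is still on its spindle, the washer lies flat in the steel tray after a release about 2 mm above its floor, and nothing else was moved.

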